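# Load the press nests with the brass bushes

### The arm

A 6-joint arm with a two-finger parallel gripper is mounted at the origin on the work surface. World frame = base frame: x ahead of the robot, y to its left, z up, the work surface at z = 0. Lengths are in m, angles in rad, forces in N, time in s.
With the tool pointing down it reaches from about 0.425 to 1.125 m from the base axis. Payload 14.9 kg.
Tool frame: the origin (TCP) lies on the mounting face of the last link; the fingertips stand 191 mm ahead of it and the grasp point (between the pads) lies 172 mm ahead of it (env.grasp_offset is the distance from the TCP to the grasp point, in m); z points along the fingers, y is the line along which they close (so a half turn about z gives the same grasp; the last joint's range is limited). The gripper opens to 91 mm and grips with 3 to 60 N. Pads are 32 mm wide; open, the fingers measure 118 mm over their backs; the gripper's body (76 mm by 178 mm) begins 60 mm behind the grasp point.
Start: joints at [-1.25, 0.379, 1.734, -0, 1.028, -0.033], TCP at [0.243, -0.657, 0.405] pointing down, gripper open.
Joint ranges: [-2.77, 2.77], [-0.74, 2.19], [0, 2.66], [-1.06, 4.2], [0.31, 2.87], [-3.08, 3.08]. Speed limits (rad/s): [1.89, 1.89, 2.39, 3.14, 3.14, 3.14].

### API

Orientations are given as [roll, pitch, yaw] about the fixed x, y, z axes, in that order (R = Rz(yaw) Ry(pitch) Rx(roll)).
In Python, from workcell import readout, eyes, ticket, env gives the robot as it stands.
- The arm moves only by the tool step_arm, never from a script. Its argument "increments" is a list of rows, each a list of 7 numbers: the turn, a rotation vector about the tool's x, y, z in degrees, then the shift along the tool's x, y, z in mm, then the finger opening in mm, from 0 to 91.2. In form: [[ax, ay, az, dx, dy, dz, gripper], ...]. A call has 1 to 20 rows; each row is the pose to reach, as a shift and turn from the pose commanded when the call began, along the tool's axes at that moment; what a row does not reach only later rows make up. A row lasts 1/8 s, in which the tool goes at most 62.5 mm and 10.7 degrees, less where a joint would pass 70% of its speed; a pose out of reach is approached as far as the arm can. A call with a gripper value outside its range is refused whole. The fingers move at their own pace and stop on an object; the grip force is fixed at half the most. Time passes only in rows, so rows that repeat a pose let the fingers close. It gives the time, the measured TCP pose, the force, the opening and the grip force at its end, in the units of the state.
- readout.get_state(): the state, without advancing time (a new reading comes with each control period).
- eyes.get_image(name): name is "side" or "top" or "wrist"; returns a dict with "color" (420x560x3 uint8, red, green, blue), "fx", "fy", "cx", "cy" (pixels), "k1" (the pictures are not rectified: a ray, as slopes to the right and down, at radius r is drawn at 1 + k1 r^2 times it, then the intrinsics apply), "rvec" (rotation vector, rad) and "tvec" (3), from world to camera coordinates, as OpenCV has them; the wrist camera has in their place "tool_from_camera" (4x4, takes a point from camera to tool coordinates, whose origin is the TCP and whose axes are the flange's). Camera axes: x right, y down, z forward; pixel columns grow to the right and rows downward; lengths in m; the calibration is good to about 2 mm. A picture is of the moment at which its call begins: read the wrist's pose just before it. There is no depth.
- ticket.close_job(): hands the job in; it is judged then, once.
The state is a dict: "time": time; "qpos": joint angles; "joint_velocities": joint speeds; "effort": joint torques, N m; "tool_pos": TCP position; "orientation": TCP orientation; "contact_force": force on the tool from outside, world axes, zero at the start; "torque": the same for the moment, N m; "gripper_width": finger opening in m; "grasp_force": force on a finger pad.
Only numpy, scipy, OpenCV 4.12 (cv2) and the standard library are available. Lean on these libraries where they do the work, as an engineer would, in place of code of your own. Each camera call takes 0.05 s, during which the arm holds its last target. There are 200 camera calls.

### The job

Get the next pressing job ready: stand each of the three brass bushes upright, flange down, in the blue nest of its own size (large in large, medium in medium, small in small), flat on the floor of the nest. Do the large one first, then the medium, then the small, setting each down gently rather than dropping it, and leave the three steel bushes standing where they are.

Things in the scene. Friction and masses are not known exactly. Their poses are not given: they have to be found in the camera images.
- brass_large: large flanged bush of yellow brass, standing upright and loose on the bench, flange down: round barrel 52 mm in diameter with a 36 mm bore through it, 40 mm tall in all; the flange at its foot is 64 mm in diameter and 5 mm thick; about 360 g. To be moved. Origin: centre of its underside; z up along its axis.
- brass_medium: medium flanged bush of yellow brass, standing upright and loose on the bench, flange down: round barrel 36 mm in diameter with a 22 mm bore through it, 40 mm tall in all; the flange at its foot is 46 mm in diameter and 5 mm thick; about 200 g. To be moved. Origin: centre of its underside; z up along its axis.
- brass_small: small flanged bush of yellow brass, standing upright and loose on the bench, flange down: round barrel 22 mm in diameter with a 12 mm bore through it, 40 mm tall in all; the flange at its foot is 32 mm in diameter and 5 mm thick; about 80 g. To be moved. Origin: centre of its underside; z up along its axis.
- steel_large: large flanged bush of dark grey steel, standing upright and loose on the bench, flange down: round barrel 52 mm in diameter with a 36 mm bore through it, 40 mm tall in all; the flange at its foot is 64 mm in diameter and 5 mm thick; about 360 g. Same shape as the brass one, not to be moved. Origin: centre of its underside; z up along its axis.
- steel_medium: medium flanged bush of dark grey steel, standing upright and loose on the bench, flange down: round barrel 36 mm in diameter with a 22 mm bore through it, 40 mm tall in all; the flange at its foot is 46 mm in diameter and 5 mm thick; about 200 g. Same shape as the brass one, not to be moved. Origin: centre of its underside; z up along its axis.
- steel_small: small flanged bush of dark grey steel, standing upright and loose on the bench, flange down: round barrel 22 mm in diameter with a 12 mm bore through it, 40 mm tall in all; the flange at its foot is 32 mm in diameter and 5 mm thick; about 80 g. Same shape as the brass one, not to be moved. Origin: centre of its underside; z up along its axis.
- nest_large: large press nest: a fixed round blue dish with a white floor, 94 mm outer diameter, 14 mm high; open-topped pocket 84 mm in diameter, rim wall 5 mm thick, floor 8 mm above the bench, so the rim stands 6 mm above the floor. For the large brass bush. Origin: centre of its underside, on the bench; z up.
- nest_medium: medium press nest: a fixed round blue dish with a white floor, 76 mm outer diameter, 14 mm high; open-topped pocket 66 mm in diameter, rim wall 5 mm thick, floor 8 mm above the bench, so the rim stands 6 mm above the floor. For the medium brass bush. Origin: centre of its underside, on the bench; z up.
- nest_small: small press nest: a fixed round blue dish with a white floor, 62 mm outer diameter, 14 mm high; open-topped pocket 52 mm in diameter, rim wall 5 mm thick, floor 8 mm above the bench, so the rim stands 6 mm above the floor. For the small brass bush. Origin: centre of its underside, on the bench; z up.
Not all that is in view belongs to the job. Leave any pink look-alike of the brass_small alone.

How it is judged:
On the way, in this order (a step that is already met when the one before it is completed fails the run):
1. the large brass bush stands in the large nest, let go (horizontal distance between brass_large and nest_large below 0.013 m and z of brass_large in the frame of nest_large between 0.005 and 0.0105 m and angle between brass_large's own z axis and vertical below 0.08 rad and contact force between the fingers and brass_large below 0.1 N and linear speed of brass_large below 0.02 m/s and angular speed of brass_large below 0.2 rad/s), for 0.2 s.
2. the medium brass bush stands in the medium nest, let go (horizontal distance between brass_medium and nest_medium below 0.013 m and z of brass_medium in the frame of nest_medium between 0.005 and 0.0105 m and angle between brass_medium's own z axis and vertical below 0.08 rad and contact force between the fingers and brass_medium below 0.1 N and linear speed of brass_medium below 0.02 m/s and angular speed of brass_medium below 0.2 rad/s), for 0.2 s.
3. the small brass bush stands in the small nest, let go (horizontal distance between brass_small and nest_small below 0.013 m and z of brass_small in the frame of nest_small between 0.005 and 0.0105 m and angle between brass_small's own z axis and vertical below 0.08 rad and contact force between the fingers and brass_small below 0.1 N and linear speed of brass_small below 0.02 m/s and angular speed of brass_small below 0.2 rad/s), for 0.2 s.
At the end, for the whole second after the job is handed in: Each brass bush stands released and at rest in the nest of its own size: axis within 13 mm of the nest's centre, underside on the nest's floor (5 to 10.5 mm above the bench), tilted less than 0.08 rad. The steel bushes stand upright within 20 mm of where they began (all of step 1 and all of step 2 and all of step 3 and distance of each of steel_large, steel_medium, steel_small from where it was at the start of the episode below 0.02 m and angle between each of steel_large, steel_medium, steel_small's own z axis and vertical below 0.1 rad); the robot touches nothing.
It fails at once if a steel bush is knocked over or shifted by more than 20 mm (distance of any of steel_large, steel_medium, steel_small from where it was at the start of the episode above 0.02 m or angle between any of steel_large, steel_medium, steel_small's own z axis and vertical above 0.3 rad).
It fails at once if a brass bush is dropped into its nest (comes down at more than 0.7 m/s) ((horizontal distance between brass_large and nest_large below 0.03 m and height (world z) of brass_large below 0.05 m and linear speed of brass_large above 0.7 m/s) or (horizontal distance between brass_medium and nest_medium below 0.03 m and height (world z) of brass_medium below 0.05 m and linear speed of brass_medium above 0.7 m/s) or (horizontal distance between brass_small and nest_small below 0.03 m and height (world z) of brass_small below 0.05 m and linear speed of brass_small above 0.7 m/s)).
It also fails if it takes over 86 s, if anything falls off the work surface, if the arm or the gripper's body presses on something with over 40 N, if the wrist force passes 120 N, or if a joint passes its speed limit or range.

## Working session

There is one attempt and no reset: what is moved stays moved. The work goes in short steps, Python scripts to look and compute and a tool call to move; the robot and the scene stay as the last step left them, time stands still between calls to the robot, and variables do not carry over. Pictures are saved under pics/ and viewed, at most 14 in all, crops included, and the job is handed in when it is done.

Besides the shell and the picture viewer there is one more tool, called after ">>>" by a JSON object that holds its "name" and its "arguments". step_arm: Moves the arm, as the interface text tells. Its arguments: {"type":"object","properties":{"increments":{"type":"array","items":{"type":"array","items":{"type":"number"}}}},"required":["increments"]}

```bash
mkdir -p pics; cat > h.py <<'E'
import numpy as np, cv2
from scipy.spatial.transform import Rotation as R
from workcell import readout, eyes, ticket, env
def snap(n,f):
    d=eyes.get_image(n); cv2.imwrite(f'pics/{f}.png',d['color'][:,:,::-1]); return d
def pose():
    s=readout.get_state(); return np.array(s['tool_pos']),R.from_euler('xyz',s['orientation']).as_matrix()
def cam(d,p=None,Rt=None):
    if 'rvec' in d:
        A=cv2.Rodrigues(np.array(d['rvec'],float))[0]; t=np.array(d['tvec'],float).ravel()
        return A.T,-A.T@t
    T=np.array(d['tool_from_camera']); return Rt@T[:3,:3],p+Rt@T[:3,3]
def ray(d,u,v):
    x=np.array([(u-d['cx'])/d['fx'],(v-d['cy'])/d['fy']]); y=x.copy()
    for _ in range(30): y=x/(1+d['k1']*(y@y))
    return np.array([y[0],y[1],1])
def at(d,C,u,v,z):
    A,o=C; w=A@ray(d,u,v); return o+w*(z-o[2])/w[2]
E
python3 - <<'E'
from h import *
s=readout.get_state(); print(s)
a=snap('top','top0');b=snap('side','side0')
import pickle
for n,d in(('top',a),('side',b)):
    print(cam(d)[1],d['fx'],d['k1']); pickle.dump(d,open(n+'.pkl','wb'))
E
```

```text
{'time': 0.0, 'qpos': array([-1.25030932e+00,  3.79426720e-01,  1.73477482e+00, -3.07848748e-05,
        1.02849706e+00, -3.32723218e-02]), 'joint_velocities': array([-6.13596572e-04, -1.04918144e-03, -1.64779398e-03, -1.15947104e-03,
       -6.96909484e-04,  1.65323056e-05]), 'effort': array([ 1.36248327e-03, -7.63736343e+01, -4.34366369e+01,  6.52058003e-02,
        4.24813468e-02, -2.25000622e-05]), 'tool_pos': array([ 0.24245147, -0.65647458,  0.40407839]), 'orientation': array([-3.14048644e+00, -1.04549692e-05,  3.53775230e-01]), 'contact_force': array([-0.42879105, -0.44949952, -0.09868331]), 'torque': array([-0.00420969,  0.02290692,  0.03684297]), 'grasp_force': 0.0, 'gripper_width': 0.0913800935737776}
[ 0.40779736 -0.01161997  0.82711898] 397.2675986913477 0.02063459736837176
[0.15313968 1.0019283  0.8251068 ] 534.1096237214033 -0.16649715691164038
```

View pics/top0.png

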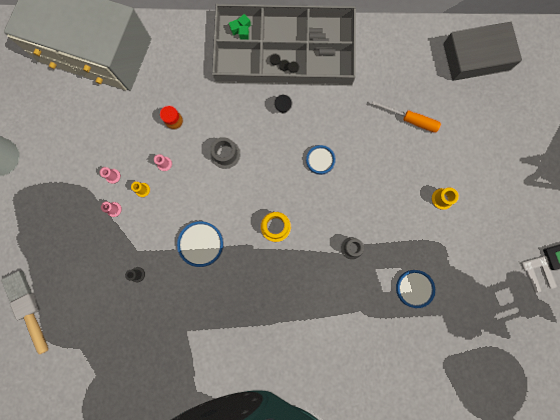

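View pics/side0.png

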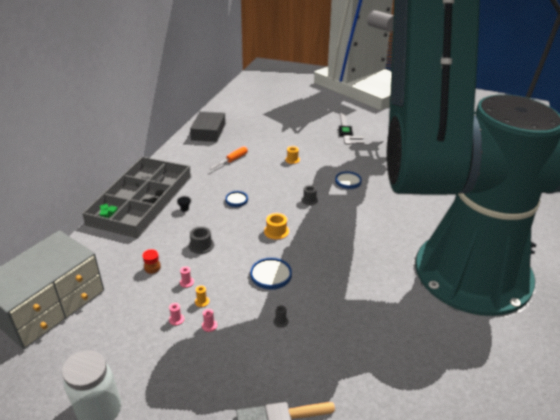

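Candidates for brass_small in the top view: yellow (140,188), pink (109,174), pink (162,161) and pink (111,208). By the description, the yellow one is mine. Brass_large is at (276,226) and brass_medium at (445,198). The steel bushes are at (224,152), (352,247) and (135,274). The nests are large (200,243), medium (415,288) and small (320,159).

```bash
python3 - <<'E'
from h import *
import pickle
d=pickle.load(open('top.pkl','rb')); C=cam(d); im=d['color']
c=im[140:260,80:200][:,:,::-1]; b=im[170:290,215:335][:,:,::-1]; m=im[170:330,380:500][:,:,::-1]
t=np.hstack([cv2.resize(x[:120],(400,400),interpolation=cv2.INTER_CUBIC) for x in (c,b)])
cv2.imwrite('pics/c1.png',t)
hsv=cv2.cvtColor(im,cv2.COLOR_RGB2HSV)
def blobs(mask):
    n,l,s,c=cv2.connectedComponentsWithStats(mask.astype(np.uint8),connectivity=8)
    return [(s[i],c[i]) for i in range(1,n) if s[i,4]>20]
H,S,V=hsv[...,0],hsv[...,1],hsv[...,2]
print('nest')
for s,c in blobs((H>98)&(H<125)&(S>130)&(V>30)):
    u,v=s[0]+(s[2]-1)/2,s[1]+(s[3]-1)/2; print(s,at(d,C,u,v,.012).round(4), 'w', np.ptp([at(d,C,s[0]-.5,v,.012)[:2],at(d,C,s[0]+s[2]-.5,v,.012)[:2]],axis=0).round(3))
print('yellow')
for s,c in blobs((H>20)&(H<32)&(S>170)&(V>60)):
    print(s,c.round(1),at(d,C,*c,.02).round(4))
for n,u,v in(('SL',224,150),('SM',352,246),('SS',134,273),('p1',109,173),('p2',162,160),('p3',109,207)): print(n,at(d,C,u,v,.03).round(3))
E
```

```text
nest
[306 145  29  29 173] [ 0.63   -0.0815  0.012 ] w [0.001 0.061]
[177 222  46  45 297] [0.4448 0.1626 0.012 ] w [0.002 0.094]
[397 270  38  38 279] [ 0.3679 -0.2761  0.012 ] w [0.002 0.075]
yellow
[84 65  6  6 23] [86.3 67.5] [0.8169 0.4248 0.02  ]
[131 182  19  15 202] [140.4 188.7] [0.5553 0.2894 0.02  ]
[432 188  27  21 360] [444.3 197.5] [ 0.553  -0.3356  0.02  ]
[261 212  30  30 454] [275.4 227.1] [0.483 0.008 0.02 ]
SL [0.639 0.119 0.03 ]
SM [ 0.448 -0.146  0.03 ]
SS [0.383 0.285 0.03 ]
p1 [0.584 0.352 0.03 ]
p2 [0.615 0.246 0.03 ]
p3 [0.514 0.346 0.03 ]
```

View pics/c1.png

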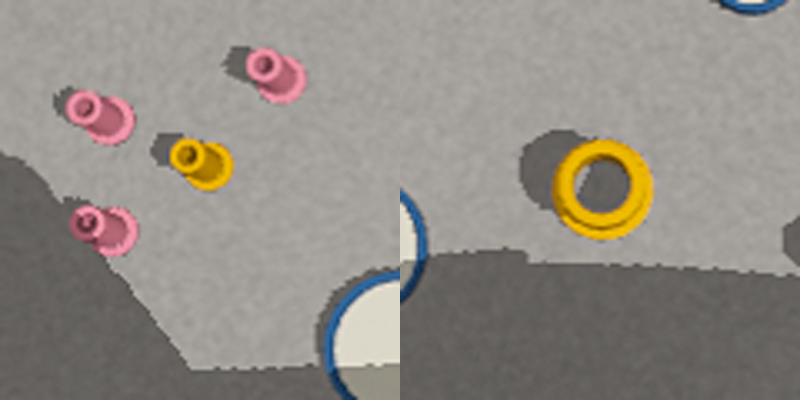

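>>> {"name": "step_arm", "arguments": {"increments": [[0, 0, -84, 455, -540, 40, 91], [0, 0, -84, 455, -540, 40, 91], [0, 0, -84, 455, -540, 40, 91], [0, 0, -84, 455, -540, 40, 91], [0, 0, -84, 455, -540, 40, 91], [0, 0, -84, 455, -540, 40, 91], [0, 0, -84, 455, -540, 40, 91], [0, 0, -84, 455, -540, 40, 91], [0, 0, -84, 455, -540, 40, 91], [0, 0, -84, 455, -540, 40, 91], [0, 0, -84, 455, -540, 40, 91], [0, 0, -84, 455, -540, 40, 91], [0, 0, -84, 455, -540, 40, 91], [0, 0, -84, 455, -540, 40, 91], [0, 0, -84, 455, -540, 40, 91], [0, 0, -84, 455, -540, 40, 91], [0, 0, -84, 455, -540, 40, 91], [0, 0, -84, 455, -540, 40, 91]]}}

```text
time: 2.35
tool_pos: [0.4822, 0.0074, 0.3647]
orientation: [-3.142, -0.0, 1.82]
contact_force: [0.5, -0.8, -0.2]
gripper_width: 0.091
grasp_force: 0.0
```

```bash
cat >> h.py <<'E'
def look(f):
    p,Rt=pose(); d=snap('wrist',f); return d,cam(d,p,Rt),p,Rt
def go(p,Rt,tgt): return (Rt.T@(np.array(tgt)-p)*1000).round(1)
def proj(d,C,P):
    A,o=C; c=A.T@(np.array(P)-o); x=c[:2]/c[2]; x=x*(1+d['k1']*(x@x)); return (x[0]*d['fx']+d['cx'],x[1]*d['fy']+d['cy'])
E
python3 - <<'E'
from h import *
d,C,p,Rt=look('w1'); print(p,Rt.round(3),C[1],d['fx'])
print(proj(d,C,[.483,.008,.04]),proj(d,C,[.445,.1625,.014]))
E
```

```text
[0.48221745 0.00737092 0.36474299] [[-0.246  0.969 -0.   ]
 [ 0.969  0.246  0.   ]
 [ 0.    -0.    -1.   ]] [0.46418648 0.0769046  0.34402193] 321.12807048353017
(np.float64(276.2463032333626), np.float64(203.344540265355)) (np.float64(277.5804297134577), np.float64(28.99109134361572))
```

View pics/w1.png

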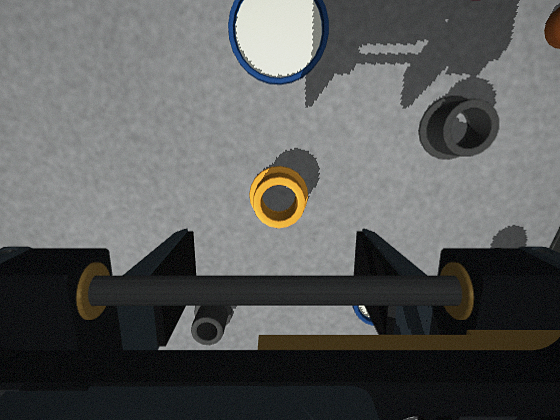

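The wrist view shows brass_large with its top ring centred at (279,201), and nest_large at about (279,33).

```bash
python3 - <<'E'
from h import *
d,C,p,Rt=look('w1b'); a=at(d,C,279,201,.04); n=at(d,C,279,33,.014); print(a,n)
import pickle
t=pickle.load(open('top.pkl','rb')); T=cam(t); print(at(t,T,275.2,224.1,.04))
print(go(p,Rt,[a[0],a[1],.029+.172]), go(p,Rt,[.445,.1625,0]))
E
```

```text
[0.48503356 0.01097206 0.04      ] [0.44710035 0.15964741 0.014     ]
[0.4870317  0.00804652 0.04      ]
[  2.7   3.6 163.8] [159.5   2.1 364.7]
```

>>> {"name": "step_arm", "arguments": {"increments": [[0, 0, 0, 2, 4, 50, 91], [0, 0, 0, 2, 4, 90, 91], [0, 0, 0, 2, 4, 120, 91], [0, 0, 0, 2, 4, 145, 91], [0, 0, 0, 2, 4, 163, 91], [0, 0, 0, 2, 4, 163, 91], [0, 0, 0, 2, 4, 163, 91], [0, 0, 0, 2, 4, 163, 45], [0, 0, 0, 2, 4, 163, 45], [0, 0, 0, 2, 4, 163, 45], [0, 0, 0, 2, 4, 163, 45], [0, 0, 0, 2, 4, 163, 45], [0, 0, 0, 2, 4, 163, 45], [0, 0, 0, 2, 4, 163, 45], [0, 0, 0, 2, 4, 163, 45], [0, 0, 0, 2, 4, 150, 45], [0, 0, 0, 2, 4, 120, 45], [0, 0, 0, 2, 4, 110, 45], [0, 0, 0, 2, 4, 110, 45]]}}

```text
time: 4.82
tool_pos: [0.4857, 0.0105, 0.2553]
orientation: [3.14, 0.0, 1.82]
contact_force: [-0.8, -0.7, -3.4]
gripper_width: 0.0509
grasp_force: 30.0
```

```bash
python3 - <<'E'
from h import *
d,C,p,Rt=look('w2'); print(p,proj(d,C,[p[0],p[1],p[2]-.172+.011]))
print(go(p,Rt,[.446,.161,.2087]))
E
```

```text
[0.48570728 0.01046486 0.25527371] (np.float64(275.2325508801883), np.float64(282.2024860002542))
[155.7  -1.4  46.5]
```

View pics/w2.png

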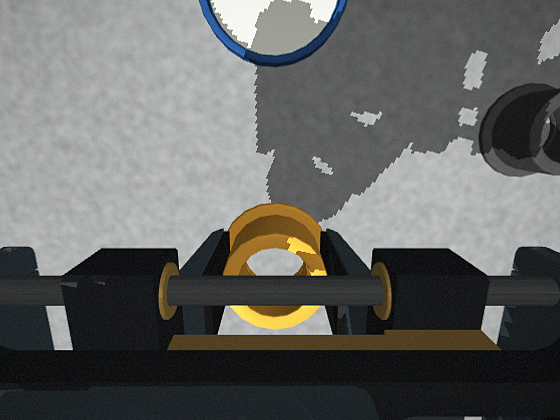

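Brass_large is held square between the pads, with its top ring at about (273,280). The nest is ahead.

>>> {"name": "step_arm", "arguments": {"increments": [[0, 0, 0, 40, 0, 0, 45], [0, 0, 0, 80, -1, 0, 45], [0, 0, 0, 120, -1, 0, 45], [0, 0, 0, 145, -1, 0, 45], [0, 0, 0, 156, -1, 0, 45], [0, 0, 0, 156, -1, 0, 45], [0, 0, 0, 156, -1, 15, 45], [0, 0, 0, 156, -1, 28, 45], [0, 0, 0, 156, -1, 36, 45], [0, 0, 0, 156, -1, 41, 45], [0, 0, 0, 156, -1, 44, 45], [0, 0, 0, 156, -1, 44, 45], [0, 0, 0, 156, -1, 44, 45]]}}

```text
time: 6.5
tool_pos: [0.4463, 0.1615, 0.211]
orientation: [3.141, -0.0, 1.82]
contact_force: [0.6, 0.2, -3.6]
gripper_width: 0.0503
grasp_force: 30.0
```

```bash
python3 - <<'E'
from h import *
d,C,p,Rt=look('w3');snap('side','s3'); print(p,readout.get_state()['contact_force'])
c=cv2.imread('pics/s3.png')[200:320,200:340]; w=cv2.resize(cv2.imread('pics/w3.png'),(0,0),fx=.75,fy=.75)
cv2.imwrite('pics/m3.png',np.hstack([w,cv2.resize(c,(367,315),interpolation=2)]))
E
```

```text
[0.44630615 0.16145253 0.2109772 ] [ 0.19729772 -0.08006655 -2.94287168]
```

View pics/m3.png

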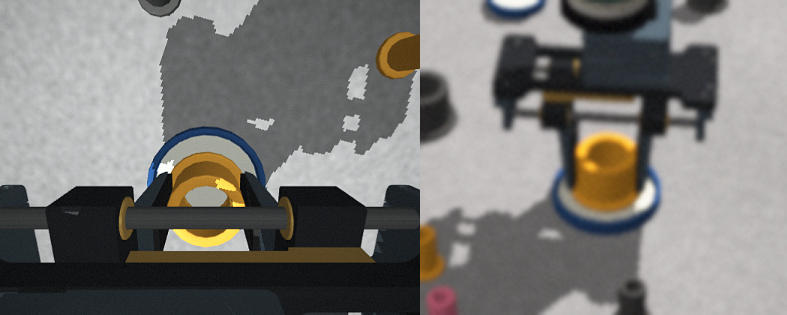

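>>> {"name": "step_arm", "arguments": {"increments": [[0, 0, 0, 0, 0, 1, 45], [0, 0, 0, 0, 0, 1, 88], [0, 0, 0, 0, 0, 1, 88], [0, 0, 0, 0, 0, 1, 88], [0, 0, 0, 0, 0, 1, 88], [0, 0, 0, 0, 0, 1, 88], [0, 0, 0, 0, 0, -20, 88], [0, 0, 0, 0, 0, -60, 88], [0, 0, 0, 0, 0, -110, 88], [0, 0, 0, 0, 0, -154, 88], [0, 0, 0, -60, -2, -154, 75], [0, 0, 0, -508, -19, -154, 75], [0, 0, 0, -508, -19, -154, 75], [0, 0, 0, -508, -19, -154, 75], [0, 0, 0, -508, -19, -154, 75], [0, 0, 0, -508, -19, -154, 75], [0, 0, 0, -508, -19, -154, 75], [0, 0, 0, -508, -19, -154, 75], [0, 0, 0, -508, -19, -154, 75], [0, 0, 0, -508, -19, -154, 75]]}}

```text
time: 9.1
tool_pos: [0.5528, -0.3358, 0.3643]
orientation: [-3.141, -0.001, 1.819]
contact_force: [0.0, 0.6, -0.2]
gripper_width: 0.0749
grasp_force: 0.0
```

>>> {"name": "step_arm", "arguments": {"increments": [[0, 0, 0, 0, 0, 0, 75], [0, 0, 0, 0, 0, 0, 75]]}}

```text
time: 9.35
tool_pos: [0.553, -0.3344, 0.3648]
orientation: [-3.142, -0.0, 1.821]
contact_force: [0.4, 0.7, 0.6]
gripper_width: 0.0751
grasp_force: 0.0
```

```bash
python3 - <<'E'
from h import *
d,C,p,Rt=look('w4');snap('top','t4'); print(p)
print(proj(d,C,[.553,-.336,.04]))
c=cv2.imread('pics/t4.png')[190:290,150:250]; w=cv2.resize(cv2.imread('pics/w4.png'),(0,0),fx=.9,fy=.9)
cv2.imwrite('pics/m4.png',np.hstack([w,cv2.resize(c,(280,378),interpolation=2)]))
E
```

```text
[ 0.55300211 -0.3343956   0.36483952]
(np.float64(274.92132763584766), np.float64(205.34963899131102))
```

View pics/m4.png

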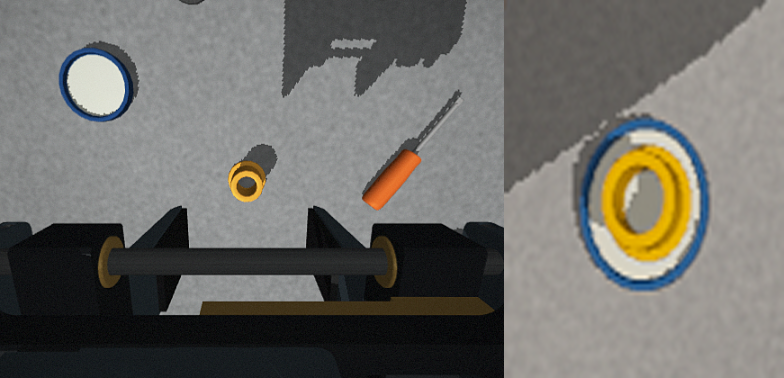

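The wrist view shows brass_medium's bore at full-resolution pixel (274,206), with nest_medium at (107,94). The top view shows brass_large sitting inside its nest.

```bash
python3 - <<'E'
from h import *
d,C,p,Rt=look('w4b'); a=at(d,C,274.4,205.6,.04); n=at(d,C,106.7,94.4,.014); print(a,n)
import pickle
t=pickle.load(open('top.pkl','rb')); T=cam(t); print(at(t,T,448,195.5,.04))
print(go(p,Rt,[a[0],a[1],.030+.172]), go(p,Rt,[(n[0]+.368)/2,(n[1]-.276)/2,.25]))
E
```

```text
[ 0.55269954 -0.33680184  0.04      ] [ 0.36944006 -0.2756798   0.014     ]
[ 0.55360481 -0.3348788   0.04      ]
[ -1.9  -0.9 162.9] [ 102.7 -164.   114.9]
```

>>> {"name": "step_arm", "arguments": {"increments": [[0, 0, 0, -1, -1, 50, 75], [0, 0, 0, -1, -1, 90, 75], [0, 0, 0, -1, -1, 120, 75], [0, 0, 0, -1, -1, 145, 75], [0, 0, 0, -1, -1, 163, 75], [0, 0, 0, -1, -1, 163, 75], [0, 0, 0, -1, -1, 163, 75], [0, 0, 0, -1, -1, 163, 28], [0, 0, 0, -1, -1, 163, 28], [0, 0, 0, -1, -1, 163, 28], [0, 0, 0, -1, -1, 163, 28], [0, 0, 0, -1, -1, 163, 28], [0, 0, 0, -1, -1, 163, 28], [0, 0, 0, -1, -1, 163, 28], [0, 0, 0, -1, -1, 163, 28], [0, 0, 0, -1, -1, 163, 28], [0, 0, 0, -1, -1, 150, 28], [0, 0, 0, -1, -1, 120, 28], [0, 0, 0, -1, -1, 110, 28], [0, 0, 0, -1, -1, 110, 28]]}}

```text
time: 12.0
tool_pos: [0.5524, -0.3369, 0.2554]
orientation: [3.141, 0.001, 1.82]
contact_force: [0.3, 0.4, -2.8]
gripper_width: 0.0346
grasp_force: 30.0
```

```bash
python3 - <<'E'
from h import *
p,Rt=pose(); print(readout.get_state()['gripper_width'],p,go(p,Rt,[.3688,-.2758,.211]))
E
```

```text
0.03456893031657306 [ 0.55237685 -0.33689839  0.25537396] [ 104.5 -162.9   44.1]
```

>>> {"name": "step_arm", "arguments": {"increments": [[0, 0, 0, 25, -40, 0, 28], [0, 0, 0, 50, -80, 0, 28], [0, 0, 0, 77, -120, 0, 28], [0, 0, 0, 97, -150, 0, 28], [0, 0, 0, 104, -163, 0, 28], [0, 0, 0, 104, -163, 0, 28], [0, 0, 0, 104, -163, 15, 28], [0, 0, 0, 104, -163, 28, 28], [0, 0, 0, 104, -163, 36, 28], [0, 0, 0, 104, -163, 41, 28], [0, 0, 0, 104, -163, 44, 28], [0, 0, 0, 104, -163, 44, 28], [0, 0, 0, 104, -163, 44, 28]]}}

```text
time: 13.62
tool_pos: [0.3688, -0.2763, 0.211]
orientation: [3.141, 0.0, 1.82]
contact_force: [0.7, 0.6, -2.3]
gripper_width: 0.0348
grasp_force: 30.0
```

```bash
python3 - <<'E'
from h import *
d,C,p,Rt=look('w5');snap('side','s5'); print(p,Rt.round(3)[:2],readout.get_state()['contact_force'])
c=cv2.imread('pics/s5.png')[130:220,290:410]; w=cv2.resize(cv2.imread('pics/w5.png'),(0,0),fx=.75,fy=.75)
cv2.imwrite('pics/m5.png',np.hstack([w,cv2.resize(c,(367,315),interpolation=2)]))
E
```

```text
[ 0.36877537 -0.27628033  0.21099087] [[-0.247  0.969  0.   ]
 [ 0.969  0.247 -0.   ]] [-1.17030466  1.08953629 -3.24071002]
```

View pics/m5.png

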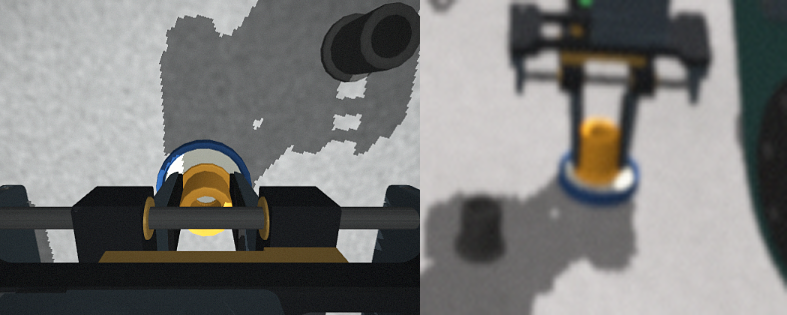

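Brass_medium is centred in its nest. Release it and go on to brass_small.

>>> {"name": "step_arm", "arguments": {"increments": [[0, 0, 0, 0, 0, 1, 28], [0, 0, 0, 0, 0, 1, 75], [0, 0, 0, 0, 0, 1, 75], [0, 0, 0, 0, 0, 1, 75], [0, 0, 0, 0, 0, 1, 75], [0, 0, 0, 0, 0, 1, 75], [0, 0, 0, 0, 0, -20, 75], [0, 0, 0, 0, 0, -60, 75], [0, 0, 0, 0, 0, -110, 75], [0, 0, 0, 0, 0, -154, 75], [0, 0, 0, 40, 35, -154, 60], [0, 0, 0, 85, 75, -154, 60], [0, 0, 0, 130, 115, -154, 60], [0, 0, 0, 180, 160, -154, 60], [0, 0, 0, 232, 195, -154, 60], [0, 0, 0, 285, 220, -154, 60], [0, 0, 0, 340, 245, -154, 60], [0, 0, 0, 395, 270, -154, 60], [0, 0, 0, 450, 295, -154, 60], [0, 0, 0, 502, 320, -154, 60]]}}

```text
time: 16.23
tool_pos: [0.555, 0.2914, 0.3647]
orientation: [3.142, 0.0, 1.82]
contact_force: [-0.3, -0.5, 0.3]
gripper_width: 0.0598
grasp_force: 0.0
```

>>> {"name": "step_arm", "arguments": {"increments": [[0, 0, 0, 0, 0, 0, 60], [0, 0, 0, 0, 0, 0, 60], [0, 0, 0, 0, 0, 0, 60]]}}

```text
time: 16.6
tool_pos: [0.5549, 0.2881, 0.3646]
orientation: [-3.141, 0.0, 1.819]
contact_force: [0.4, -0.6, 0.0]
gripper_width: 0.0599
grasp_force: 0.0
```

```bash
python3 - <<'E'
from h import *
d,C,p,Rt=look('w6');snap('top','t6'); print(p)
print(proj(d,C,[.555,.289,.04]))
c=cv2.imread('pics/t6.png')[240:340,365:465]; w=cv2.resize(cv2.imread('pics/w6.png'),(0,0),fx=.9,fy=.9)
cv2.imwrite('pics/m6.png',np.hstack([w,cv2.resize(c,(280,378),interpolation=2)]))
E
```

```text
[0.55491473 0.28806763 0.36464017]
(np.float64(275.79205580016884), np.float64(202.84715123976792))
```

View pics/m6.png

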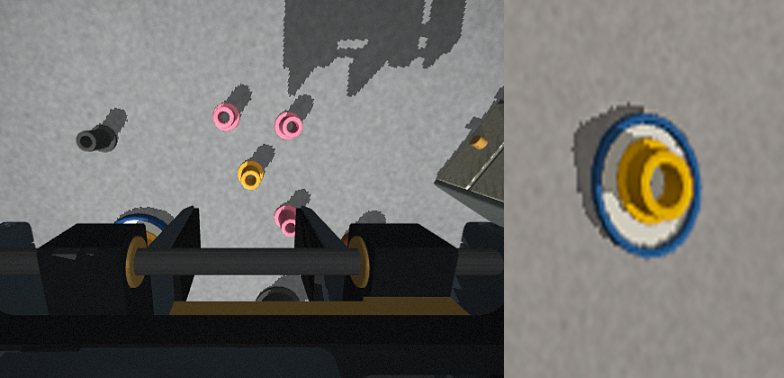

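The wrist view shows brass_small (yellow) with its bore at (279,200). The pinks are at (252,130), (321,140) and (320,245). Brass_medium stands in its nest.

```bash
python3 - <<'E'
from h import *
d,C,p,Rt=look('w6b'); a=at(d,C,278.9,200,.04); print(a,at(d,C,320,247,.03))
import pickle
t=pickle.load(open('top.pkl','rb')); T=cam(t); b=at(t,T,135.9,186,.04); print(b)
print(go(p,Rt,[a[0],a[1],.030+.172]),go(p,Rt,[b[0],b[1],.030+.172]))
E
```

```text
[0.55750448 0.29258459 0.04      ] [0.61209325 0.25238326 0.03      ]
[0.55682714 0.29142583 0.04      ]
[  3.7   3.5 162.8] [  2.8   2.5 162.8]
```

>>> {"name": "step_arm", "arguments": {"increments": [[0, 0, 0, 3, 3, 50, 46], [0, 0, 0, 3, 3, 90, 46], [0, 0, 0, 3, 3, 120, 46], [0, 0, 0, 3, 3, 145, 46], [0, 0, 0, 3, 3, 163, 46], [0, 0, 0, 3, 3, 163, 46], [0, 0, 0, 3, 3, 163, 46], [0, 0, 0, 3, 3, 163, 14], [0, 0, 0, 3, 3, 163, 14], [0, 0, 0, 3, 3, 163, 14], [0, 0, 0, 3, 3, 163, 14], [0, 0, 0, 3, 3, 163, 14], [0, 0, 0, 3, 3, 163, 14], [0, 0, 0, 3, 3, 163, 14], [0, 0, 0, 3, 3, 163, 14], [0, 0, 0, 3, 3, 150, 14], [0, 0, 0, 3, 3, 120, 14], [0, 0, 0, 3, 3, 90, 14], [0, 0, 0, 3, 3, 80, 14], [0, 0, 0, 3, 3, 80, 14]]}}

```text
time: 19.25
tool_pos: [0.5572, 0.2928, 0.2852]
orientation: [3.141, -0.0, 1.82]
contact_force: [0.7, -0.7, -0.9]
gripper_width: 0.0212
grasp_force: 30.0
```

```bash
python3 - <<'E'
from h import *
p,Rt=pose(); print(readout.get_state()['gripper_width'],p,go(p,Rt,[.63,-.0815,.211]))
E
```

```text
0.021209995635037216 [0.55724226 0.29282862 0.28516437] [-380.7  -21.8   74.1]
```

>>> {"name": "step_arm", "arguments": {"increments": [[0, 0, 0, -30, -2, 0, 14], [0, 0, 0, -75, -5, 0, 14], [0, 0, 0, -125, -8, 0, 14], [0, 0, 0, -175, -11, 0, 14], [0, 0, 0, -225, -14, 0, 14], [0, 0, 0, -275, -17, 0, 14], [0, 0, 0, -325, -20, 0, 14], [0, 0, 0, -360, -22, 0, 14], [0, 0, 0, -381, -22, 0, 14], [0, 0, 0, -381, -22, 0, 14], [0, 0, 0, -381, -22, 25, 14], [0, 0, 0, -381, -22, 45, 14], [0, 0, 0, -381, -22, 58, 14], [0, 0, 0, -381, -22, 66, 14], [0, 0, 0, -381, -22, 71, 14], [0, 0, 0, -381, -22, 74, 14], [0, 0, 0, -381, -22, 74, 14], [0, 0, 0, -381, -22, 74, 14]]}}

```text
time: 21.5
tool_pos: [0.63, -0.0819, 0.2111]
orientation: [3.141, 0.0, 1.82]
contact_force: [0.1, -0.3, -0.6]
gripper_width: 0.0207
grasp_force: 30.0
```

```bash
python3 - <<'E'
from h import *
d,C,p,Rt=look('w7');snap('side','s7'); print(p,readout.get_state()['contact_force'])
c=cv2.imread('pics/s7.png')[150:230,180:290]; w=cv2.resize(cv2.imread('pics/w7.png'),(0,0),fx=.75,fy=.75)
cv2.imwrite('pics/m7.png',np.hstack([w,cv2.resize(c,(367,315),interpolation=2)]))
E
```

```text
[ 0.62997979 -0.0819017   0.21110742] [-0.19257888 -0.14911144 -0.1019095 ]
```

View pics/m7.png

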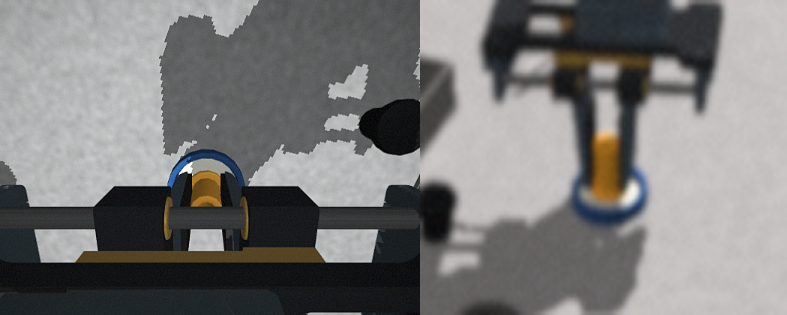

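Brass_small is centred in its nest. Release it and raise the arm.

>>> {"name": "step_arm", "arguments": {"increments": [[0, 0, 0, 0, 0, 1, 14], [0, 0, 0, 0, 0, 1, 50], [0, 0, 0, 0, 0, 1, 50], [0, 0, 0, 0, 0, 1, 50], [0, 0, 0, 0, 0, 1, 50], [0, 0, 0, 0, 0, 1, 50], [0, 0, 0, 0, 0, -20, 50], [0, 0, 0, 0, 0, -60, 50], [0, 0, 0, 0, 0, -110, 50], [0, 0, 0, 0, 0, -154, 50], [0, 0, 0, -100, 20, -154, 50], [0, 0, 0, -220, 30, -154, 50], [0, 0, 0, -220, 30, -154, 50], [0, 0, 0, -220, 30, -154, 50], [0, 0, 0, -220, 30, -154, 50], [0, 0, 0, -220, 30, -154, 50], [0, 0, 0, -220, 30, -154, 50]]}}

```text
time: 23.72
tool_pos: [0.7129, -0.2865, 0.3653]
orientation: [3.142, -0.0, 1.821]
contact_force: [0.4, -0.7, 0.0]
gripper_width: 0.0505
grasp_force: 0.0
```

```bash
python3 - <<'E'
from h import *
d=snap('top','t8'); print(readout.get_state()['grasp_force'])
E
```

```text
0.0
```

View pics/t8.png

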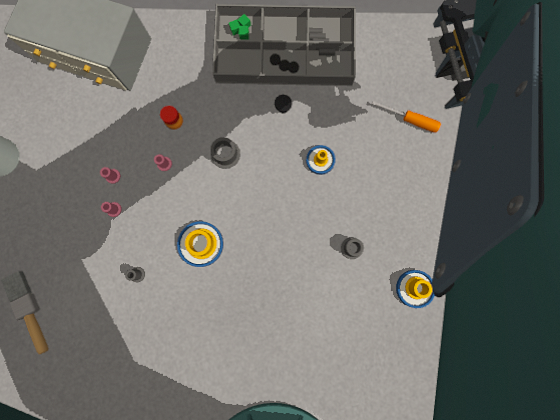

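All three brass bushes stand in their nests at (200,243), (418,288) and (321,158). The steel and pink bushes haven't moved.

```bash
python3 -c "
from workcell import ticket
print(ticket.close_job())"
```

```text
the job is handed in; nothing more can be done
None
```

The three brass bushes stand upright and released in the nests of their own sizes, placed large, then medium, then small. The steel and pink bushes were left where they were, and the job was handed in at about 24 s of the 86 s allowed; the hand-in gave no verdict.

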